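Sort the returned fittings into the bench trays

TASK

Sort the five fittings on the workbench into the three trays: anything wearing a red cap is a reject and goes into the red tray whatever its metal, plain brass goes into the yellow tray and plain steel into the blue tray. Stand every fitting upright, flat on its tray's floor, and let go of it. Leave the mug and the screwdriver where they are.

Things in the scene. Friction and masses are not known exactly. Their poses are not given: they have to be found in the camera images.
- brass_a_mid (a point): An uncapped brass (yellow metal) pipe fitting, with a dark bore in its top. The foot is a hexagon, 44 mm across the flats. Stands upright on the bench at the start, 66 mm tall: a plain round barrel of 38 mm diameter to be gripped, on a wider foot that is 8 mm high. This point lies on its axis, half-way up (33 mm above its underside); its z axis points up along the barrel. About 0.2 kg.
- brass_b_mid (a point): A second uncapped brass pipe fitting, the same as the first. The foot is a hexagon, 44 mm across the flats. Stands upright on the bench at the start, 66 mm tall: a plain round barrel of 38 mm diameter to be gripped, on a wider foot that is 8 mm high. This point lies on its axis, half-way up (33 mm above its underside); its z axis points up along the barrel. About 0.2 kg.
- steel_a_mid (a point): An uncapped steel (grey metal) bushing, with a dark bore in its top. The foot is a round flange of 46 mm diameter. Stands upright on the bench at the start, 66 mm tall: a plain round barrel of 38 mm diameter to be gripped, on a wider foot that is 8 mm high. This point lies on its axis, half-way up (33 mm above its underside); its z axis points up along the barrel. About 0.2 kg.
- capped_brass_mid (a point): A brass pipe fitting that wears a red cap: a bright red plastic cap (39 mm diameter) covers the top 12 mm, included in the height. The foot is a hexagon, 44 mm across the flats. Stands upright on the bench at the start, 66 mm tall: a plain round barrel of 38 mm diameter to be gripped, on a wider foot that is 8 mm high. This point lies on its axis, half-way up (33 mm above its underside); its z axis points up along the barrel. About 0.2 kg.
- capped_steel_mid (a point): A steel bushing that wears a red cap: a bright red plastic cap (39 mm diameter) covers the top 12 mm, included in the height. The foot is a round flange of 46 mm diameter. Stands upright on the bench at the start, 66 mm tall: a plain round barrel of 38 mm diameter to be gripped, on a wider foot that is 8 mm high. This point lies on its axis, half-way up (33 mm above its underside); its z axis points up along the barrel. About 0.2 kg.
- yellow_tray: The yellow shallow open plastic tray, fixed to the bench: outside 120 mm (along its own x) by 150 mm (its own y) by 15 mm high, walls and floor 4 mm thick, no dividers (inside 112 by 142 mm). Origin: centre of its underside, at bench height; z is up.
- blue_tray: The blue shallow open plastic tray, fixed to the bench: outside 120 mm (along its own x) by 150 mm (its own y) by 15 mm high, walls and floor 4 mm thick, no dividers (inside 112 by 142 mm). Origin: centre of its underside, at bench height; z is up.
- red_tray: The red shallow open plastic tray, fixed to the bench: outside 120 mm (along its own x) by 150 mm (its own y) by 15 mm high, walls and floor 4 mm thick, no dividers (inside 112 by 142 mm). Origin: centre of its underside, at bench height; z is up.
- mug: White ceramic mug, 80 mm wide and 95 mm tall, standing at the side of the work (origin: centre of its underside). To be left where it is.
- screwdriver: Screwdriver with an orange handle, lying at the other side of the work. To be left where it is.
There are look-alikes about, which are no part of the job. What is shaped like the part that bears capped_steel_mid but green is not meant.

How it is judged:
By the outcome, as a careful person would: the job done as asked, in the order asked, and still so for the second after the job is handed in, with the robot touching nothing.
It also fails if it takes over 128 s, if anything falls off the work surface, if the arm or the gripper's body presses on something with over 40 N, if the wrist force passes 120 N, or if a joint passes its speed limit or range.

ROBOT

A 6-joint arm with a two-finger parallel gripper is mounted at the origin on the work surface. World frame = base frame: x ahead of the robot, y to its left, z up, the work surface at z = 0. Lengths are in m, angles in rad, forces in N, time in s.
With the tool pointing down it reaches from about 0.225 to 0.725 m from the base axis. Payload 3.1 kg.
Tool frame: the origin (TCP) lies midway between the tips of the shut fingers; the grasp point (between the pads) lies 19 mm behind it; z points along the fingers, y is the line along which they close (so a half turn about z gives the same grasp; the last joint's range is limited). The gripper opens to 85 mm and grips with 20 to 120 N. Pads are 22 mm wide; open, the fingers measure 114 mm over their backs; the gripper's body (76 mm by 85 mm) begins 54 mm behind the grasp point. The pads swing forward as they close: fully open they stand 13 mm farther back than shut.
Start: joints at [1.098, 0.048, 0.099, 1.622, 0, 1.443], TCP at [0.177, 0.494, 0.231] pointing down, gripper open.
Joint ranges: [-2.91, 2.91], [-0.99, 1.94], [-1.21, 1.42], [-2.12, 2.29], [-1.49, 1.47], [-3.14, 3.14]. Speed limits (rad/s): [2.79, 2.79, 3.14, 3.14, 3.14, 3.14].

INTERFACE

Orientations are given as a rotation vector (axis times angle).
In Python, from rig import bot, cams, close_job, spotter gives the robot as it stands.
- The arm moves only by the tool arm_command, never from a script. Its argument "increments" is one flat list of numbers, 7 for each row, row after row: the shift along the tool's x, y, z in m, then the turn, a rotation vector about the tool's x, y, z in degrees, then the finger opening in m, from 0 to 0.0854. A call has 1 to 10 rows; each row is the pose to reach, as a shift and turn from the pose commanded when the call began, along the tool's axes at that moment; what a row does not reach only later rows make up. A row lasts 1/10 s, in which the tool goes at most 50 mm and 8.59 degrees, less where a joint would pass 70% of its speed; a pose out of reach is approached as far as the arm can. A call with a gripper value outside its range is refused whole. The fingers move at their own pace and stop on an object; "newtons" is the grip in N (left out, the last holds). Time passes only in rows, so rows that repeat a pose let the fingers close. It gives the time, the measured TCP pose, the force, the opening and the grip force at its end, in the units of the state.
- bot.read_state(): the state, without advancing time (a new reading comes with each control period).
- cams.snapshot(name): name is "scene" or "side" or "wrist"; returns the picture (384x512x3 uint8, red, green, blue); there is no depth.
- cams.calibration(name): a dict with "fx", "fy", "cx", "cy" (pixels), "dist" ([k1, k2, p1, p2, k3] as OpenCV has them; the pictures are not rectified), "eye" and "attitude" of the camera in the world; the wrist camera has in their place "tool_from_camera" (4x4, takes a point from camera to tool coordinates, whose origin is the TCP and whose axes are the flange's). Camera axes: x right, y down, z forward; pixel columns grow to the right and rows downward; lengths in m; the calibration is good to about 2 mm. A picture is of the moment at which its call begins: read the wrist's pose just before it. calibration takes no time and is no camera call.
- close_job(): hands the job in; it is judged then, once.
Trained networks look in the newest picture that a camera, given by its name, has taken for a name from the list of things; names that differ only in an ending like _2 or _b are one class to them, and where a whole thing is asked for, a point or a joint stands for the part that bears it (a point fixed in the world has none). Each returns a list of dicts, best first, with "confidence" (0 to 1); they miss things now and then, are a little off and sometimes report something else, mostly with a low value. They report only what shows in the picture. A call takes as long as a camera call. They do not tell look-alikes from the thing itself.
- spotter.outline_of(camera, thing): "pixels" (384x512 bool, what is visible of it) and "rect" ([left, top, right, bottom] in pixels, round what is visible of it).
The state is a dict: "time": time; "q": joint angles; "qd": joint speeds; "tau": joint torques, N m; "eef_pos": TCP position; "orientation": TCP orientation; "wrist_force": force on the tool from outside, world axes, zero at the start; "moment": the same for the moment, N m; "grip_width": opening from 0.0 (shut) to 1.0 (fully open); "gripper_force": force on a finger pad.
Only numpy, scipy, OpenCV 4.12 (cv2) and the standard library are available. Lean on these libraries where they do the work, as an engineer would, in place of code of your own. Each camera call takes 0.05 s, during which the arm holds its last target. There are 200 camera calls.

## Working session

There is one attempt and no reset: what is moved stays moved. The work goes in short steps, Python scripts to look and compute and a tool call to move; the robot and the scene stay as the last step left them, time stands still between calls to the robot, and variables do not carry over. Pictures are saved under pics/ and viewed, at most 14 in all, crops included, and the job is handed in when it is done.

Besides the shell and the picture viewer there is one more tool, called after ">>>" as name(argument=value, ...), one argument or row to a line, values as JSON. arm_command: Moves the arm, as the interface text tells. Its arguments: {"type":"object","properties":{"increments":{"type":"array"},"newtons":{"type":"number"}},"required":["increments"]}

```bash
mkdir -p pics; ls
python3 - <<'E'
from rig import bot,cams
import cv2,numpy as np
s=bot.read_state();print({k:np.round(v,3) for k,v in s.items()})
for n in("scene","side","wrist"):
    c=cams.calibration(n);print(n,c)
a=cams.snapshot("scene");b=cams.snapshot("side")
cv2.imwrite("pics/scene0.png",a[:,:,::-1]);cv2.imwrite("pics/side0.png",b[:,:,::-1])
E
```

```text
pics
{'time': np.float64(0.0), 'q': array([1.098, 0.049, 0.098, 1.622, 0.   , 1.443]), 'qd': array([-0.002,  0.   ,  0.001,  0.001, -0.001, -0.001]), 'tau': array([-2.0000e-03, -3.3879e+01,  3.2001e+01,  2.1000e-02, -0.0000e+00,
       -0.0000e+00]), 'eef_pos': array([0.177, 0.494, 0.23 ]), 'orientation': array([-5.390e-01, -3.094e+00,  3.000e-03]), 'wrist_force': array([0.421, 0.364, 1.22 ]), 'moment': array([-0.019,  0.036, -0.011]), 'gripper_force': np.float64(0.0), 'grip_width': np.float64(1.0)}
scene {'fx': 347.8226124642309, 'fy': 347.8226124642309, 'cx': 250.62313860269103, 'cy': 184.04127051706547, 'dist': array([-0.0546313,  0.       ,  0.       ,  0.       ,  0.       ]), 'eye': array([ 1.09904709, -0.39262949,  0.6593628 ]), 'attitude': array([-2.08349041, -1.04342535,  0.50508337])}
side {'fx': 460.28246488893615, 'fy': 460.28246488893615, 'cx': 260.037769799964, 'cy': 192.77498966356308, 'dist': array([-0.16126688,  0.        ,  0.        ,  0.        ,  0.        ]), 'eye': array([ 0.24962794, -0.86748567,  0.7103027 ]), 'attitude': array([-2.17686988,  0.2778377 , -0.15688648])}
wrist {'fx': 288.66900232433505, 'fy': 288.66900232433505, 'cx': 255.40112717115738, 'cy': 190.1604704013552, 'dist': array([-0.04722704,  0.        ,  0.        ,  0.        ,  0.        ]), 'tool_from_camera': array([[ 1.89518097e-04, -9.48729127e-01, -3.16090189e-01,
         8.26002122e-02],
       [ 9.99999672e-01, -6.90381325e-05,  8.06784046e-04,
        -8.00076661e-05],
       [-7.87241800e-04, -3.16090238e-01,  9.48728803e-01,
        -1.42902625e-01],
       [ 0.00000000e+00,  0.00000000e+00,  0.00000000e+00,
         1.00000000e+00]])}
```

View pics/scene0.png

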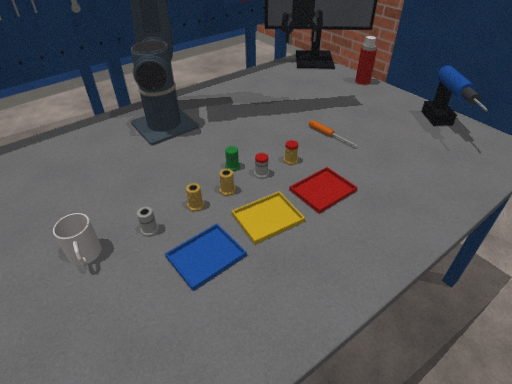

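View pics/side0.png

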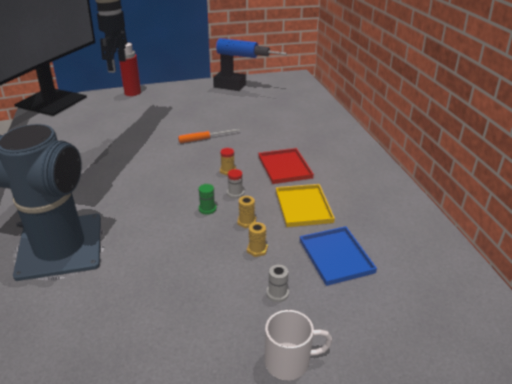

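```bash
cat > h.py <<'E'
import numpy as np,cv2
from rig import bot,cams,spotter
from scipy.optimize import least_squares
from scipy.spatial.transform import Rotation as R
A=np.linspace(0,2*np.pi,24,endpoint=False);D=np.c_[np.cos(A),np.sin(A)]
ring=lambda r,z:np.c_[r*np.cos(A),r*np.sin(A),0*A+z]
FIT=np.vstack([ring(.023,0),ring(.023,.008),ring(.019,.066)])
TRAY=np.array([[x,y,z] for x in(-.06,.06) for y in(-.075,.075) for z in(0,.015)])
def cam(n):
    c=cams.calibration(n);K=np.array([[c["fx"],0,c["cx"]],[0,c["fy"],c["cy"]],[0,0,1]])
    if n=="wrist":
        s=bot.read_state();T=np.eye(4);T[:3,:3]=R.from_rotvec(s["orientation"]).as_matrix();T[:3,3]=s["eef_pos"];T=T@c["tool_from_camera"]
        Rm,e=T[:3,:3],T[:3,3]
    else: Rm,e=R.from_rotvec(c["attitude"]).as_matrix(),c["eye"]
    return K,c["dist"],Rm,e
def proj(P,C):
    K,d,Rm,e=C;return cv2.projectPoints((P-e)@Rm,np.zeros(3),np.zeros(3),K,d)[0][:,0]
def fit(M,obs,x0,z=0):
    sup=[((np.argwhere(m)[:,::-1])@D.T).max(0) for m,_ in obs]
    def f(p):
        c,s=(np.cos(p[2]),np.sin(p[2])) if len(p)>2 else (1,0)
        P=M@np.array([[c,s,0],[-s,c,0],[0,0,1]])+[p[0],p[1],z]
        return np.concatenate([(proj(P,C)@D.T).max(0)-.3-S for (m,C),S in zip(obs,sup)])
    r=least_squares(f,x0,loss="soft_l1");return r.x,np.sqrt(np.mean(f(r.x)**2))
def ground(uv,C,z):
    K,d,Rm,e=C;v=Rm@np.append(cv2.undistortPoints(np.array([[uv]],float),K,d)[0,0],1);return (e+v*(z-e[2])/v[2])[:2]
E
python3 - <<'E'
from h import *
out={}
for n in("scene","side"):
    cams.snapshot(n);C=cam(n)
    for t in("brass_a_mid","steel_a_mid","capped_brass_mid","capped_steel_mid","yellow_tray","blue_tray","red_tray","mug","screwdriver"):
        for o in spotter.outline_of(n,t):
            if o["confidence"]<.3: continue
            m=o["pixels"];u=np.argwhere(m).mean(0)[::-1]
            g=ground(u,C,.007 if "tray" in t else .03)
            print(n,t,round(o["confidence"],2),np.round(u),o["rect"],np.round(g,3),end=" ")
            if t not in("mug","screwdriver"):
                x,r=fit(TRAY if "tray" in t else FIT,[(m,C)],list(g)+([-.2] if "tray" in t else []))
                print("fit",np.round(x,4),round(r,2),end="")
                out.setdefault(t,[]).append((m,C,x))
            print()
for t,l in out.items():
    for i in range(len(l)):
        for j in range(i):
            a,b=l[i],l[j]
            if a[1][3][0]!=b[1][3][0] and np.hypot(*(a[2]-b[2])[:2])<.02:
                x,r=fit(TRAY if "tray" in t else FIT,[a[:2],b[:2]],(a[2]+b[2])/2);print(t,np.round(x,4),round(r,2))
E
```

```text
scene brass_a_mid 0.82 [194. 197.] [181.7, 184.1, 205.0, 212.2] [ 0.45  -0.119] fit [ 0.4514 -0.1187] 0.56
scene steel_a_mid 0.91 [148. 221.] [138.0, 205.9, 160.3, 239.7] [ 0.456 -0.256] fit [ 0.4564 -0.256 ] 0.17
scene steel_a_mid 0.3 [227. 183.] [220.2, 165.7, 232.4, 194.3] [ 0.451 -0.016] fit [ 0.4512 -0.0164] 0.74
scene capped_brass_mid 0.78 [291. 153.] [282.8, 140.3, 297.4, 165.1] [0.454 0.221] fit [0.4537 0.2207] 0.86
scene capped_brass_mid 0.49 [148. 222.] [138.0, 206.5, 159.9, 237.1] [ 0.457 -0.256] fit [ 0.4575 -0.2553] 0.85
scene capped_brass_mid 0.45 [ 77. 238.] [52.8, 212.9, 101.0, 269.2] [ 0.404 -0.418] fit [ 0.4366 -0.4255] 12.0
scene capped_steel_mid 0.89 [261. 166.] [252.4, 154.2, 272.0, 179.6] [0.451 0.107] fit [0.4516 0.1063] 0.25
scene capped_steel_mid 0.61 [232. 159.] [224.9, 147.9, 240.5, 171.6] [0.368 0.059] fit [0.3691 0.0587] 1.01
scene yellow_tray 0.71 [267. 217.] [230.8, 190.6, 304.0, 245.0] [0.607 0.005] fit [ 0.6033  0.0085 -0.1052] 0.56
scene blue_tray 0.85 [205. 255.] [166.5, 221.5, 244.0, 290.4] [ 0.618 -0.188] fit [ 0.6135 -0.1843  0.0632] 0.98
scene b
[... 914 characters left out ...]
, 225.6] [0.602 0.005] fit [ 0.6037  0.0122 -0.1226] 1.38
side blue_tray 0.7 [337. 255.] [295.7, 226.8, 380.6, 285.1] [ 0.614 -0.189] fit [ 0.6149 -0.1846  0.0731] 0.57
side red_tray 0.96 [285. 165.] [259.4, 148.4, 309.3, 183.7] [0.615 0.197] fit [ 0.6147  0.2017 -0.0093] 0.79
side mug 0.74 [290. 344.] [264.9, 311.7, 329.7, 380.7] [ 0.434 -0.404] 
side screwdriver 0.52 [194. 137.] [178.0, 129.9, 214.8, 143.5] [0.38  0.388] 
brass_a_mid [ 0.4489 -0.1184] 0.55
capped_brass_mid [0.4506 0.2235] 1.13
capped_steel_mid [0.4489 0.1083] 0.47
capped_steel_mid [0.3656 0.0602] 0.85
yellow_tray [ 0.603   0.0092 -0.1155] 1.11
blue_tray [ 0.6145 -0.1845  0.0686] 0.82
red_tray [ 0.6146  0.2009 -0.0026] 0.96
```

>>> arm_command(
  increments=[-0.03, -0.028, 0, 0, 0, -2, 0.085, -0.065, -0.061, 0, 0, 0, -4, 0.085, -0.1, -0.094, 0, 0, 0, -6, 0.085, -0.135, -0.126, 0, 0, 0, -9, 0.085, -0.17, -0.159, 0, 0, 0, -12, 0.085, -0.21, -0.197, 0, 0, 0, -14, 0.085, -0.245, -0.229, 0, 0, 0, -16, 0.085, -0.28, -0.262, 0, 0, 0, -18, 0.085, -0.31, -0.29, 0, 0, 0, -19.8, 0.085, -0.34, -0.318, 0, 0, 0, -19.8, 0.085],
)

```text
time: 2.1
eef_pos: [0.3906, 0.0779, 0.2316]
orientation: [-0.001, 3.14, 0.0]
wrist_force: [1.0, 0.2, -0.0]
grip_width: 0.996
gripper_force: 0.0
```

>>> arm_command(
  increments=[-0.03, -0.025, 0, 0, 0, 0, 0.085, -0.05, -0.04, 0, 0, 0, 0, 0.085, -0.05, -0.05, 0, 0, 0, 0, 0.085, -0.05, -0.05, 0, 0, 0, 0, 0.085],
)

```text
time: 2.5
eef_pos: [0.4395, 0.0291, 0.2311]
orientation: [-0.002, -3.14, -0.0]
wrist_force: [0.3, 0.1, 0.1]
grip_width: 0.998
gripper_force: 0.0
```

```bash
cat > w.py <<'E'
from h import *
s=bot.read_state();print(round(s["time"],2),np.round(s["eef_pos"],4),np.round(R.from_rotvec(s["orientation"]).as_matrix(),3).tolist())
C=cam("wrist");im=cams.snapshot("wrist")
import sys;cv2.imwrite(f"pics/{sys.argv[1]}.png",im[:,:,::-1])
for t in sys.argv[2:]:
    for o in spotter.outline_of("wrist",t):
        if o["confidence"]<.3: continue
        m=o["pixels"];u=np.argwhere(m).mean(0)[::-1];tr="tray" in t
        g=ground(u,C,.007 if tr else .03)
        x,r=fit(TRAY if tr else FIT,[(m,C)],list(g)+([0.] if tr else []))
        print(t,round(o["confidence"],2),np.round(u),np.round(o["rect"]),np.round(x,4),round(r,2))
E
python3 w.py w1 brass_a_mid steel_a_mid capped_brass_mid capped_steel_mid yellow_tray blue_tray red_tray
```

```text
2.5 [0.4395 0.0291 0.2311] [[-1.0, 0.001, -0.001], [0.001, 1.0, 0.0], [0.001, 0.0, -1.0]]
brass_a_mid 0.77 [135. 172.] [107. 149. 163. 194.] [ 0.4462 -0.1173] 0.79
steel_a_mid 0.64 [ 30. 177.] [  0. 155.  62. 198.] [ 0.4531 -0.2548] 1.67
capped_brass_mid 0.9 [412. 173.] [378. 146. 440. 197.] [0.4482 0.223 ] 0.58
capped_brass_mid 0.62 [135. 172.] [108. 147. 163. 195.] [ 0.446  -0.1172] 0.76
capped_steel_mid 0.81 [282.  99.] [260.  78. 302. 121.] [0.3623 0.0603] 0.45
blue_tray 0.94 [100. 264.] [ 50. 237. 170. 308.] [ 0.6117 -0.1844  0.05  ] 2.3
red_tray 0.89 [373. 265.] [317. 234. 426. 312.] [0.612  0.2011 0.0084] 1.93
```

View pics/w1.png

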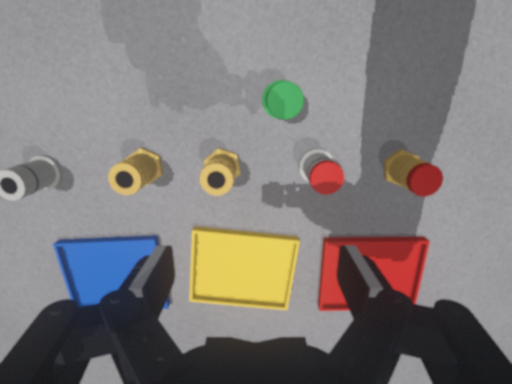

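>>> arm_command(
  increments=[-0.003, 0.035, 0.02, 0, 0, 0, 0.085, -0.006, 0.08, 0.045, 0, 0, 0, 0.085, -0.009, 0.125, 0.07, 0, 0, 0, 0.085, -0.01, 0.165, 0.09, 0, 0, 0, 0.085, -0.01, 0.194, 0.11, 0, 0, 0, 0.085, -0.01, 0.194, 0.14, 0, 0, 0, 0.085, -0.01, 0.194, 0.17, 0, 0, 0, 0.085, -0.01, 0.194, 0.195, 0, 0, 0, 0.085, -0.01, 0.194, 0.21, 0, 0, 0, 0.085, -0.01, 0.194, 0.216, 0, 0, 0, 0.085],
)

```text
time: 3.9
eef_pos: [0.4477, 0.2237, 0.013]
orientation: [0.003, -3.138, 0.002]
wrist_force: [-0.6, 1.0, 0.5]
grip_width: 0.994
gripper_force: 0.0
```

>>> arm_command(
  increments=[0, 0, 0, 0, 0, 0, 0.03, 0, 0, 0, 0, 0, 0, 0.03, 0, 0, 0, 0, 0, 0, 0.03, 0, 0, 0, 0, 0, 0, 0.03, 0, 0, 0, 0, 0, 0, 0.03, 0, 0, 0, 0, 0, 0, 0.03, 0, 0, 0, 0, 0, 0, 0.03, 0, 0, 0, 0, 0, 0, 0.03],
  newtons=40,
)

```text
time: 4.7
eef_pos: [0.4511, 0.2241, 0.0169]
orientation: [-0.001, 3.139, 0.001]
wrist_force: [-0.0, -1.3, 6.6]
grip_width: 0.435
gripper_force: 40.0
```

>>> arm_command(
  increments=[0, 0, -0.01, 0, 0, 0, 0.03, 0, 0, -0.03, 0, 0, 0, 0.03, 0, 0, -0.05, 0, 0, 0, 0.03, -0.02, 0.002, -0.055, 0, 0, 0, 0.03, -0.05, 0.005, -0.055, 0, 0, 0, 0.03, -0.085, 0.007, -0.055, 0, 0, 0, 0.03, -0.12, 0.01, -0.055, 0, 0, 0, 0.03, -0.145, 0.012, -0.055, 0, 0, 0, 0.03, -0.163, 0.014, -0.055, 0, 0, 0, 0.03, -0.163, 0.014, -0.055, 0, 0, 0, 0.03],
)

```text
time: 5.7
eef_pos: [0.6144, 0.2379, 0.0692]
orientation: [-0.0, -3.141, -0.0]
wrist_force: [-1.3, -0.4, -1.4]
grip_width: 0.434
gripper_force: 40.4
```

>>> arm_command(
  increments=[0, 0, 0.01, 0, 0, 0, 0.03, 0, 0, 0.02, 0, 0, 0, 0.03, 0, 0, 0.032, 0, 0, 0, 0.03, 0, 0, 0.04, 0, 0, 0, 0.03, 0, 0, 0.045, 0, 0, 0, 0.03, 0, 0, 0.048, 0, 0, 0, 0.03, 0, 0, 0.048, 0, 0, 0, 0.03],
)

```text
time: 6.4
eef_pos: [0.6125, 0.238, 0.0219]
orientation: [0.001, -3.141, 0.0]
wrist_force: [-0.0, 0.1, -2.2]
grip_width: 0.436
gripper_force: 40.4
```

Run:
```python
from h import *
a=cams.snapshot("scene");b=cams.snapshot("side")
f=lambda i,r,c:cv2.resize(i[r:r+120,c:c+128],None,fx=3,fy=3)
cv2.imwrite("pics/c1.png",np.hstack([f(a,110,260),f(b,100,210)])[:,:,::-1])
```

```text
(no output)
```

View pics/c1.png

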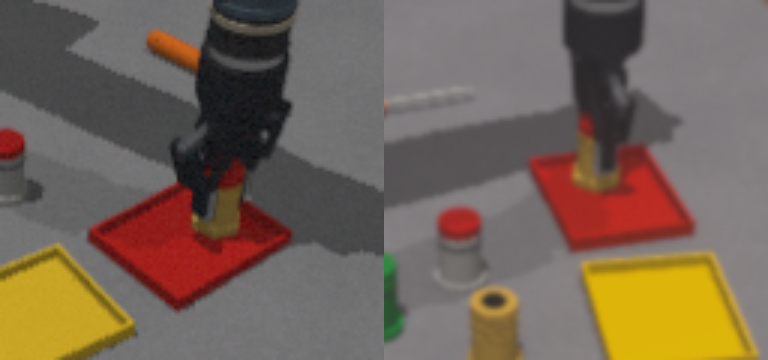

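>>> arm_command(
  increments=[0, 0, 0.001, 0, 0, 0, 0.03, 0, 0, 0.002, 0, 0, 0, 0.03, 0, 0, 0.003, 0, 0, 0, 0.03, 0, 0, 0.003, 0, 0, 0, 0.03],
)

```text
time: 6.9
eef_pos: [0.6135, 0.2382, 0.021]
orientation: [-0.001, 3.14, 0.001]
wrist_force: [-2.8, -1.3, 5.0]
grip_width: 0.437
gripper_force: 40.8
```

>>> arm_command(
  increments=[0, 0, 0, 0, 0, 0, 0.065, 0, 0, 0, 0, 0, 0, 0.065, 0, 0, 0, 0, 0, 0, 0.065, 0, 0, 0, 0, 0, 0, 0.065, 0, 0, -0.01, 0, 0, 0, 0.065, 0, 0, -0.03, 0, 0, 0, 0.065, 0, 0, -0.06, 0, 0, 0, 0.065, 0, 0, -0.09, 0, 0, 0, 0.08, 0, 0, -0.11, 0, 0, 0, 0.08, 0, 0, -0.11, 0, 0, 0, 0.08],
)

```text
time: 7.9
eef_pos: [0.6157, 0.2389, 0.135]
orientation: [-0.001, 3.133, 0.004]
wrist_force: [-0.1, 0.8, 1.7]
grip_width: 0.944
gripper_force: 0.0
```

>>> arm_command(
  increments=[0.03, -0.024, 0, 0, 0, 0, 0.08, 0.065, -0.052, 0, 0, 0, 0, 0.08, 0.105, -0.084, 0, 0, 0, 0, 0.08, 0.14, -0.11, 0, 0, 0, 0, 0.08, 0.164, -0.128, 0.01, 0, 0, 0, 0.08, 0.164, -0.128, 0.035, 0, 0, 0, 0.08, 0.164, -0.128, 0.065, 0, 0, 0, 0.08, 0.164, -0.128, 0.09, 0, 0, 0, 0.08, 0.164, -0.128, 0.108, 0, 0, 0, 0.08, 0.164, -0.128, 0.114, 0, 0, 0, 0.08],
)

```text
time: 8.9
eef_pos: [0.4457, 0.1096, 0.0117]
orientation: [0.001, -3.135, 0.001]
wrist_force: [-0.1, -0.0, 0.2]
grip_width: 0.938
gripper_force: 0.0
```

>>> arm_command(
  increments=[0, 0, 0, 0, 0, 0, 0.06, 0, 0, 0, 0, 0, 0, 0.03, 0, 0, 0, 0, 0, 0, 0.03, 0, 0, 0, 0, 0, 0, 0.03, 0, 0, 0, 0, 0, 0, 0.03, 0, 0, 0, 0, 0, 0, 0.03, 0, 0, 0, 0, 0, 0, 0.03, 0, 0, 0, 0, 0, 0, 0.03],
  newtons=40,
)

```text
time: 9.7
eef_pos: [0.4502, 0.1099, 0.0167]
orientation: [-0.001, 3.139, -0.0]
wrist_force: [-0.0, -0.6, 6.1]
grip_width: 0.435
gripper_force: 40.3
```

>>> arm_command(
  increments=[0, 0, -0.01, 0, 0, 0, 0.03, 0, 0, -0.03, 0, 0, 0, 0.03, 0, 0, -0.05, 0, 0, 0, 0.03, -0.02, 0.007, -0.055, 0, 0, 0, 0.03, -0.05, 0.017, -0.055, 0, 0, 0, 0.03, -0.085, 0.029, -0.055, 0, 0, 0, 0.03, -0.12, 0.041, -0.055, 0, 0, 0, 0.03, -0.145, 0.05, -0.055, 0, 0, 0, 0.03, -0.163, 0.056, -0.055, 0, 0, 0, 0.03, -0.163, 0.056, -0.055, 0, 0, 0, 0.03],
)

```text
time: 10.7
eef_pos: [0.6132, 0.1668, 0.0691]
orientation: [0.002, -3.141, -0.001]
wrist_force: [0.9, -0.4, -1.4]
grip_width: 0.435
gripper_force: 40.3
```

>>> arm_command(
  increments=[0, 0, 0.01, 0, 0, 0, 0.03, 0, 0, 0.02, 0, 0, 0, 0.03, 0, 0, 0.032, 0, 0, 0, 0.03, 0, 0, 0.04, 0, 0, 0, 0.03, 0, 0, 0.045, 0, 0, 0, 0.03, 0, 0, 0.048, 0, 0, 0, 0.03, 0, 0, 0.049, 0, 0, 0, 0.03, 0, 0, 0.05, 0, 0, 0, 0.03, 0, 0, 0.051, 0, 0, 0, 0.03, 0, 0, 0.051, 0, 0, 0, 0.03],
)

```text
time: 11.7
eef_pos: [0.6123, 0.1661, 0.0207]
orientation: [-0.001, 3.14, 0.0]
wrist_force: [-3.4, -1.4, 3.3]
grip_width: 0.438
gripper_force: 40.8
```

>>> arm_command(
  increments=[0, 0, 0, 0, 0, 0, 0.06, 0, 0, 0, 0, 0, 0, 0.06, 0, 0, 0, 0, 0, 0, 0.06, 0, 0, 0, 0, 0, 0, 0.06, 0, 0, -0.01, 0, 0, 0, 0.06, 0, 0, -0.03, 0, 0, 0, 0.06, 0, 0, -0.06, 0, 0, 0, 0.06, 0, 0, -0.09, 0, 0, 0, 0.08, 0, 0, -0.11, 0, 0, 0, 0.08, 0, 0, -0.11, 0, 0, 0, 0.08],
)

```text
time: 12.7
eef_pos: [0.6143, 0.167, 0.1337]
orientation: [-0.002, 3.134, 0.003]
wrist_force: [0.7, 0.1, 0.3]
grip_width: 0.938
gripper_force: 0.0
```

>>> arm_command(
  increments=[0.025, -0.03, 0, 0, 0, 0, 0.08, 0.06, -0.066, 0, 0, 0, 0, 0.08, 0.095, -0.105, 0, 0, 0, 0, 0.08, 0.13, -0.145, 0, 0, 0, 0, 0.08, 0.163, -0.181, 0.005, 0, 0, 0, 0.08, 0.163, -0.181, 0.035, 0, 0, 0, 0.08, 0.163, -0.181, 0.065, 0, 0, 0, 0.08, 0.163, -0.181, 0.09, 0, 0, 0, 0.08, 0.163, -0.181, 0.108, 0, 0, 0, 0.08, 0.163, -0.181, 0.114, 0, 0, 0, 0.08],
)

```text
time: 13.7
eef_pos: [0.4454, -0.0142, 0.0112]
orientation: [0.001, -3.134, -0.003]
wrist_force: [-0.5, -0.4, 0.2]
grip_width: 0.931
gripper_force: 0.0
```

>>> arm_command(
  increments=[0, 0, 0, 0, 0, 0, 0.06, 0, 0, 0, 0, 0, 0, 0.03, 0, 0, 0, 0, 0, 0, 0.03, 0, 0, 0, 0, 0, 0, 0.03, 0, 0, 0, 0, 0, 0, 0.03, 0, 0, 0, 0, 0, 0, 0.03, 0, 0, 0, 0, 0, 0, 0.03, 0, 0, 0, 0, 0, 0, 0.03],
  newtons=40,
)

```text
time: 14.5
eef_pos: [0.4504, -0.0152, 0.0167]
orientation: [-0.001, 3.139, -0.0]
wrist_force: [1.7, -0.5, 6.0]
grip_width: 0.436
gripper_force: 40.4
```

>>> arm_command(
  increments=[0, 0, -0.01, 0, 0, 0, 0.03, 0, 0, -0.03, 0, 0, 0, 0.03, 0, 0, -0.05, 0, 0, 0, 0.03, -0.02, 0.008, -0.055, 0, 0, 0, 0.03, -0.05, 0.019, -0.055, 0, 0, 0, 0.03, -0.085, 0.032, -0.055, 0, 0, 0, 0.03, -0.115, 0.044, -0.055, 0, 0, 0, 0.03, -0.14, 0.054, -0.055, 0, 0, 0, 0.03, -0.157, 0.06, -0.055, 0, 0, 0, 0.03, -0.157, 0.06, -0.055, 0, 0, 0, 0.03],
)

```text
time: 15.5
eef_pos: [0.6069, 0.0458, 0.0691]
orientation: [0.003, -3.14, -0.0]
wrist_force: [-0.6, 0.1, -2.0]
grip_width: 0.435
gripper_force: 40.4
```

>>> arm_command(
  increments=[0, 0, 0.01, 0, 0, 0, 0.03, 0, 0, 0.02, 0, 0, 0, 0.03, 0, 0, 0.032, 0, 0, 0, 0.03, 0, 0, 0.04, 0, 0, 0, 0.03, 0, 0, 0.045, 0, 0, 0, 0.03, 0, 0, 0.048, 0, 0, 0, 0.03, 0, 0, 0.049, 0, 0, 0, 0.03, 0, 0, 0.05, 0, 0, 0, 0.03, 0, 0, 0.051, 0, 0, 0, 0.03, 0, 0, 0.051, 0, 0, 0, 0.03],
)

```text
time: 16.5
eef_pos: [0.6064, 0.045, 0.0208]
orientation: [-0.001, 3.14, -0.0]
wrist_force: [-3.3, -0.8, 3.9]
grip_width: 0.437
gripper_force: 40.6
```

>>> arm_command(
  increments=[0, 0, 0, 0, 0, 0, 0.06, 0, 0, 0, 0, 0, 0, 0.06, 0, 0, 0, 0, 0, 0, 0.06, 0, 0, 0, 0, 0, 0, 0.06, 0, 0, -0.01, 0, 0, 0, 0.06, 0, 0, -0.03, 0, 0, 0, 0.06, 0, 0, -0.06, 0, 0, 0, 0.06, 0, 0, -0.09, 0, 0, 0, 0.08, 0, 0, -0.11, 0, 0, 0, 0.08, 0, 0, -0.11, 0, 0, 0, 0.08],
)

```text
time: 17.5
eef_pos: [0.609, 0.045, 0.1348]
orientation: [-0.001, 3.132, -0.001]
wrist_force: [-0.3, 0.0, 0.1]
grip_width: 0.936
gripper_force: 0.0
```

>>> arm_command(
  increments=[0.025, -0.026, 0, 0, 0, 0, 0.08, 0.06, -0.062, 0, 0, 0, 0, 0.08, 0.095, -0.098, 0, 0, 0, 0, 0.08, 0.13, -0.134, 0, 0, 0, 0, 0.08, 0.158, -0.163, 0.005, 0, 0, 0, 0.08, 0.158, -0.163, 0.035, 0, 0, 0, 0.08, 0.158, -0.163, 0.065, 0, 0, 0, 0.08, 0.158, -0.163, 0.09, 0, 0, 0, 0.08, 0.158, -0.163, 0.108, 0, 0, 0, 0.08, 0.158, -0.163, 0.114, 0, 0, 0, 0.08],
)

```text
time: 18.5
eef_pos: [0.4452, -0.1169, 0.0118]
orientation: [0.001, -3.136, -0.004]
wrist_force: [0.4, -0.3, -0.3]
grip_width: 0.933
gripper_force: 0.0
```

>>> arm_command(
  increments=[0, 0, 0, 0, 0, 0, 0.06, 0, 0, 0, 0, 0, 0, 0.03, 0, 0, 0, 0, 0, 0, 0.03, 0, 0, 0, 0, 0, 0, 0.03, 0, 0, 0, 0, 0, 0, 0.03, 0, 0, 0, 0, 0, 0, 0.03, 0, 0, 0, 0, 0, 0, 0.03, 0, 0, 0, 0, 0, 0, 0.03],
  newtons=40,
)

```text
time: 19.3
eef_pos: [0.4495, -0.1186, 0.0168]
orientation: [-0.001, 3.139, -0.002]
wrist_force: [0.8, 0.7, 5.2]
grip_width: 0.438
gripper_force: 40.5
```

Target (.600,-.029): dx .151, dy +.089.

>>> arm_command(
  increments=[0, 0, -0.01, 0, 0, 0, 0.03, 0, 0, -0.03, 0, 0, 0, 0.03, 0, 0, -0.05, 0, 0, 0, 0.03, -0.02, 0.012, -0.055, 0, 0, 0, 0.03, -0.05, 0.03, -0.055, 0, 0, 0, 0.03, -0.08, 0.047, -0.055, 0, 0, 0, 0.03, -0.11, 0.065, -0.055, 0, 0, 0, 0.03, -0.135, 0.08, -0.055, 0, 0, 0, 0.03, -0.151, 0.089, -0.055, 0, 0, 0, 0.03, -0.151, 0.089, -0.055, 0, 0, 0, 0.03],
)

```text
time: 20.3
eef_pos: [0.5999, -0.0275, 0.0693]
orientation: [0.005, -3.14, -0.001]
wrist_force: [-0.2, -0.7, -1.2]
grip_width: 0.437
gripper_force: 40.4
```

>>> arm_command(
  increments=[0, 0, 0.01, 0, 0, 0, 0.03, 0, 0, 0.02, 0, 0, 0, 0.03, 0, 0, 0.032, 0, 0, 0, 0.03, 0, 0, 0.04, 0, 0, 0, 0.03, 0, 0, 0.045, 0, 0, 0, 0.03, 0, 0, 0.048, 0, 0, 0, 0.03, 0, 0, 0.049, 0, 0, 0, 0.03, 0, 0, 0.05, 0, 0, 0, 0.03, 0, 0, 0.051, 0, 0, 0, 0.03, 0, 0, 0.051, 0, 0, 0, 0.03],
)

```text
time: 21.3
eef_pos: [0.5993, -0.0291, 0.0209]
orientation: [-0.001, 3.141, -0.001]
wrist_force: [-3.4, -0.8, 4.6]
grip_width: 0.435
gripper_force: 40.8
```

>>> arm_command(
  increments=[0, 0, 0, 0, 0, 0, 0.06, 0, 0, 0, 0, 0, 0, 0.06, 0, 0, 0, 0, 0, 0, 0.06, 0, 0, 0, 0, 0, 0, 0.06, 0, 0, -0.01, 0, 0, 0, 0.06, 0, 0, -0.03, 0, 0, 0, 0.06, 0, 0, -0.06, 0, 0, 0, 0.06, 0, 0, -0.09, 0, 0, 0, 0.08, 0, 0, -0.11, 0, 0, 0, 0.08, 0, 0, -0.11, 0, 0, 0, 0.08],
)

```text
time: 22.3
eef_pos: [0.6016, -0.0289, 0.134]
orientation: [-0.002, 3.134, -0.001]
wrist_force: [1.3, 0.5, 0.4]
grip_width: 0.935
gripper_force: 0.0
```

>>> arm_command(
  increments=[0.02, -0.03, 0, 0, 0, 0, 0.08, 0.045, -0.07, 0, 0, 0, 0, 0.08, 0.07, -0.11, 0, 0, 0, 0, 0.08, 0.095, -0.15, 0, 0, 0, 0, 0.08, 0.12, -0.19, 0, 0, 0, 0, 0.08, 0.144, -0.227, 0.005, 0, 0, 0, 0.08, 0.144, -0.227, 0.04, 0, 0, 0, 0.08, 0.144, -0.227, 0.075, 0, 0, 0, 0.08, 0.144, -0.227, 0.105, 0, 0, 0, 0.08, 0.144, -0.227, 0.114, 0, 0, 0, 0.08],
)

```text
time: 23.3
eef_pos: [0.4513, -0.2532, 0.0098]
orientation: [0.001, -3.134, -0.01]
wrist_force: [0.6, 0.5, -0.0]
grip_width: 0.931
gripper_force: 0.0
```

>>> arm_command(
  increments=[0, 0, 0, 0, 0, 0, 0.06, 0, 0, 0, 0, 0, 0, 0.03, 0, 0, 0, 0, 0, 0, 0.03, 0, 0, 0, 0, 0, 0, 0.03, 0, 0, 0, 0, 0, 0, 0.03, 0, 0, 0, 0, 0, 0, 0.03, 0, 0, 0, 0, 0, 0, 0.03, 0, 0, 0, 0, 0, 0, 0.03],
  newtons=40,
)

```text
time: 24.1
eef_pos: [0.457, -0.2573, 0.0176]
orientation: [-0.001, 3.138, -0.004]
wrist_force: [0.5, -1.4, 5.9]
grip_width: 0.432
gripper_force: 40.7
```

Target (.613,-.185): dx .157, dy +.072.

>>> arm_command(
  increments=[0, 0, -0.01, 0, 0, 0, 0.03, 0, 0, -0.03, 0, 0, 0, 0.03, 0, 0, -0.05, 0, 0, 0, 0.03, -0.02, 0.009, -0.055, 0, 0, 0, 0.03, -0.05, 0.023, -0.055, 0, 0, 0, 0.03, -0.085, 0.039, -0.055, 0, 0, 0, 0.03, -0.115, 0.053, -0.055, 0, 0, 0, 0.03, -0.14, 0.064, -0.055, 0, 0, 0, 0.03, -0.157, 0.072, -0.055, 0, 0, 0, 0.03, -0.157, 0.072, -0.055, 0, 0, 0, 0.03],
)

```text
time: 25.1
eef_pos: [0.6134, -0.1821, 0.0693]
orientation: [0.006, -3.141, -0.002]
wrist_force: [-0.6, 1.0, -2.3]
grip_width: 0.435
gripper_force: 40.4
```

>>> arm_command(
  increments=[0, 0, 0.01, 0, 0, 0, 0.03, 0, 0, 0.02, 0, 0, 0, 0.03, 0, 0, 0.032, 0, 0, 0, 0.03, 0, 0, 0.04, 0, 0, 0, 0.03, 0, 0, 0.045, 0, 0, 0, 0.03, 0, 0, 0.048, 0, 0, 0, 0.03, 0, 0, 0.049, 0, 0, 0, 0.03, 0, 0, 0.05, 0, 0, 0, 0.03, 0, 0, 0.051, 0, 0, 0, 0.03, 0, 0, 0.051, 0, 0, 0, 0.03],
)

```text
time: 26.1
eef_pos: [0.6121, -0.1841, 0.0217]
orientation: [-0.001, 3.141, -0.001]
wrist_force: [-5.2, 2.4, 7.2]
grip_width: 0.439
gripper_force: 41.1
```

>>> arm_command(
  increments=[0, 0, 0, 0, 0, 0, 0.065, 0, 0, 0, 0, 0, 0, 0.065, 0, 0, 0, 0, 0, 0, 0.065, 0, 0, 0, 0, 0, 0, 0.065, 0, 0, -0.01, 0, 0, 0, 0.065, 0, 0, -0.03, 0, 0, 0, 0.065, 0, 0, -0.06, 0, 0, 0, 0.065, 0, 0, -0.09, 0, 0, 0, 0.065, 0, 0, -0.12, 0, 0, 0, 0.08, 0, 0, -0.14, 0, 0, 0, 0.08],
)

```text
time: 27.1
eef_pos: [0.6133, -0.1844, 0.1632]
orientation: [-0.001, 3.137, -0.003]
wrist_force: [0.2, 0.2, -0.1]
grip_width: 0.934
gripper_force: 0.0
```

>>> arm_command(
  increments=[0.03, 0.03, -0.02, 0, 0, 0, 0.08, 0.06, 0.06, -0.03, 0, 0, 0, 0.08, 0.1, 0.09, -0.05, 0, 0, 0, 0.08, 0.13, 0.12, -0.06, 0, 0, 0, 0.08, 0.17, 0.15, -0.07, 0, 0, 0, 0.08, 0.2, 0.18, -0.07, 0, 0, 0, 0.08, 0.22, 0.19, -0.07, 0, 0, 0, 0.08, 0.22, 0.19, -0.07, 0, 0, 0, 0.08, 0.22, 0.19, -0.07, 0, 0, 0, 0.08],
)

```text
time: 28.0
eef_pos: [0.3926, 0.0058, 0.2302]
orientation: [-0.002, 3.139, -0.001]
wrist_force: [-0.3, -0.0, 0.3]
grip_width: 0.939
gripper_force: 0.0
```

```bash
python3 - <<'E'
from h import *
a=cams.snapshot("scene");b=cams.snapshot("side")
f=lambda i,r,c:cv2.resize(i[r:r+200,c:c+200],None,fx=2,fy=2)
cv2.imwrite("pics/end.png",np.hstack([f(a,110,160),f(b,110,200)])[:,:,::-1])
E
python3 w.py w2 yellow_tray blue_tray red_tray
```

```text
28.1 [0.3929 0.0054 0.2295] [[-1.0, -0.0, 0.001], [-0.0, 1.0, -0.0], [-0.001, -0.0, -1.0]]
yellow_tray 0.57 [258. 285.] [206. 258. 315. 333.] [ 0.601   0.0094 -0.1143] 1.0
blue_tray 0.89 [122. 289.] [ 74. 266. 187. 333.] [ 0.6131 -0.1858  0.0475] 9.91
red_tray 0.77 [393. 285.] [329. 266. 438. 336.] [ 0.6123  0.2031 -0.0077] 10.45
```

View pics/end.png

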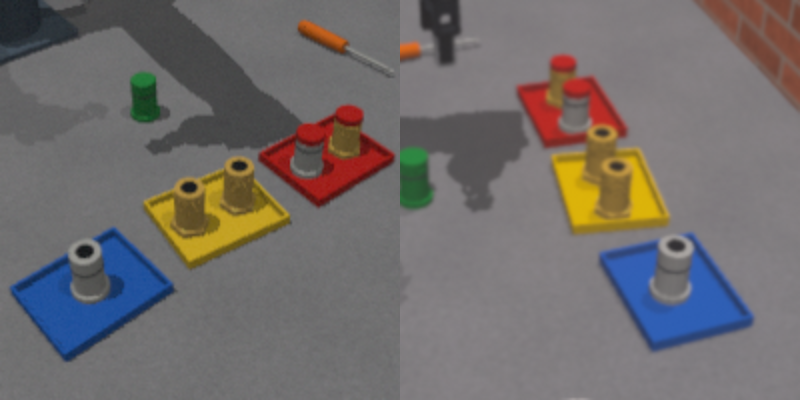

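View pics/w2.png

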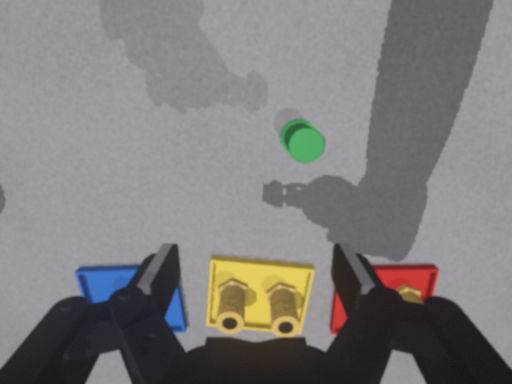

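All five fittings stand upright inside the right trays: the steel one in blue (scene crop about 88,270), the two brass ones in yellow (190,208 and 238,185), and the two capped ones in red (308,150 and 347,132). The green look-alike and the screwdriver haven't moved, and the gripper never went near the mug.

```bash
python3 -c "
from rig import close_job;print(close_job())"
```

```text
the job is handed in; nothing more can be done
None
```

All five fittings are standing upright and released in their trays (both capped ones in red, the two brass in yellow, the steel in blue), and the job is handed in after about 28 s of robot time.

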